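# Mount the bayonet fixture plate and wedge the spatter shield

### The arm

A 7-joint arm with a two-finger parallel gripper is mounted at the origin on a cart in front of the work surface, level with it; the furniture and walls round the work are solid. World frame = base frame: x ahead of the robot, y to its left, z up, the work surface at z = 0. Lengths are in m, angles in rad, forces in N, time in s.
With the tool pointing down it reaches from about 0.425 to 0.8 m from the base axis. Payload 8.3 kg.
Tool frame: the origin (TCP) lies midway between the tips of the shut fingers; the grasp point (between the pads) lies 19 mm behind it (manip.grasp_offset is the distance from the TCP to the grasp point, in m); z points along the fingers, y is the line along which they close (so a half turn about z gives the same grasp; the last joint's range is limited). The gripper opens to 85 mm and grips with 20 to 120 N. Pads are 22 mm wide; open, the fingers measure 114 mm over their backs; the gripper's body (76 mm by 85 mm) begins 54 mm behind the grasp point. The pads swing forward as they close: fully open they stand 13 mm farther back than shut.
Start: joints at [-1.21, 0.383, 0.016, 1.37, -0.006, 1.388, -0.046], TCP at [0.257, 0.57, 0.231] pointing down, gripper open.
Joint ranges: [-2.95, 2.95], [-0.25, 2.06], [-1.52, 1.56], [0.18, 2.33], [-1.44, 4.58], [0.02, 2.06], [-3.01, 3.01]. Speed limits (rad/s): [2.39, 2.39, 3.01, 3.01, 3.14, 3.14, 3.14].

### API

Orientations are given as a unit quaternion [w, x, y, z].
In Python, from bench import manip gives the robot as it stands.
- The arm moves only by the tool arm_command, never from a script. Its argument "series" is a list of rows, each an object with "rot": the turn, a rotation vector about the tool's x, y, z in degrees, a list of three; "dp": the shift along the tool's x, y, z in mm, a list of three; "claw": the opening, from -1 (shut) to 1 (fully open). A call has 1 to 10 rows; each row shifts and turns the commanded pose from where the row before left it, along the tool's axes as they then stand; what a row does not reach is not made up. A row lasts 1/12 s, in which the tool goes at most 41.7 mm and 7.16 degrees, less where a joint would pass 70% of its speed; a pose out of reach is approached as far as the arm can. A call with a gripper value outside its range is refused whole. The fingers move at their own pace and stop on an object; "grip_force" is the grip in N (left out, the last holds). Time passes only in rows, so rows that do not move let the fingers close. It gives the time, the measured TCP pose, the force, the opening and the grip force at its end, in the units of the state.
- manip.read_state(): the state, without advancing time (a new reading comes with each control period).
- manip.get_image(name): name is "side" or "top" or "wrist"; returns a dict with "color" (420x560x3 uint8, red, green, blue), "mtx" (3x3 intrinsics, pixels), "R" (3x3) and "t" (3): a world point X has camera coordinates R X + t. Camera axes: x right, y down, z forward; pixel columns grow to the right and rows downward; lengths in m; the calibration is good to about 2 mm. A picture is of the moment at which its call begins. There is no depth.
- manip.job_done(): hands the job in; it is judged then, once.
The state is a dict: "time": time; "joint_positions": joint angles; "joint_vel": joint speeds; "joint_efforts": joint torques, N m; "ee_pos": TCP position; "eef_rot": TCP orientation; "wrist_force": force on the tool from outside, world axes, zero at the start; "wrist_torque": the same for the moment, N m; "width": opening from 0.0 (shut) to 1.0 (fully open); "grasp_force": force on a finger pad.
Only numpy, scipy, OpenCV 4.12 (cv2) and the standard library are available. Lean on these libraries where they do the work, as an engineer would, in place of code of your own. Each camera call takes 0.05 s, during which the arm holds its last target. There are 200 camera calls.

### The job

Set up the small welding positioner. Hang the fixture plate on its spindle nose, collar slots over the two pins, and twist it clockwise until it drops and sits locked, flush on the spindle flange; then swing the spatter shield round against its stop beside the positioner, and from the outer side (away from the positioner) tap the wooden wedge, thin end first, under the shield's lower edge until it jams the shield fast. Leave the tools lying around where they are.

Things in the scene. Friction and masses are not known exactly. Their poses are not given: they have to be found in the camera images.
- positioner: fixed grey bench positioner: round base 124 mm across, 33 mm high. Origin on the bench top, on the upright spindle axis; z up. Worm housing and handwheel (42 mm high) on its +x side, reaching 71 mm from the axis. The shield's hinge post stands at (50, -95) mm in this frame, joined to the base by a strip 8 mm thick; a stop lug 48 mm high stands inside the shut shield near the post.
- nose (a point): centre of the flat top of the steel spindle nose, 83 mm above the bench; z up. The nose is 68 mm in diameter, top edge chamfered 8 mm high. The two pins lie along this point's x axis, one each way. The seat, a flange 104 mm across, is 43 mm below this point. The worm drive holds the spindle: it cannot be turned by hand.
- pin (a point): on the centre line of one bayonet pin, 40 mm from the spindle axis and 14.5 mm below the nose top. Two such pins, 8 mm thick, stick out level on opposite sides of the nose; their round ends reach 47 mm from the axis.
- fixture_plate: aluminium disc 124 mm across, 8 mm thick, on a collar 46 mm high, 84 mm outside and 72 mm inside diameter, open below; it starts upright on its collar on the bench. Origin: centre of the collar's lower rim; z up. About 0.5 kg. Three stepped blocks (13 mm high) and a bow handle stand on the disc. Half a turn makes no difference to the fit.
- handle (a point): centre of the bow handle's bar, 84 mm above the plate's origin. The bar runs along the plate's x axis, 74 mm long, 14 x 14 mm in section, with legs at 32 mm each way and 23 mm of free height under it.
- slot_mouth (a point): mouth of one of the two opposite J slots (16 mm wide) at the collar's rim, on the plate's +x axis; the other is on -x, so both are in line with the handle bar. From the mouth the slot rises to 24 mm above the rim; lowered over the pins, the plate then rests on them with its origin 34.5 mm below the nose top.
- notch (a point): roof of the notch (34 mm above the rim) that ends the same slot, 0.87 rad counterclockwise from its mouth seen from above. A level channel, 10 to 24 mm above the rim, leads there: turn the resting plate 0.87 rad clockwise seen from above, to the end of the channel, and it drops 8.5 mm until its rim sits on the flange (origin 43 mm below the nose top).
- shield: spatter shield: upright steel leaf on a vertical hinge. Origin on the hinge axis at bench level, z up; the leaf runs along its own -x to 165 mm, is 128 mm high, sheet 4 mm thick. Shut against its stop its axes are parallel to positioner's, the leaf on the positioner's -y side. Starts 1.4 to 1.55 rad open (turned counterclockwise seen from above), stays where left, and moves with 0.15 N m.
- shield_grip (a point): on the centre line of the leaf's round top rail (12 mm thick), 135 mm from the hinge, 122 mm above the bench: pinch here from above across the leaf, or push.
- shield_foot (a point): middle of the underside of the leaf's lower rail (10 mm thick, flat, 14 mm above the bench), 135 mm from the hinge: the wedge goes in about here. Its -y is the outer side when the shield is shut.
- wedge: hardwood wedge lying flat, 140 mm long, 36 mm wide; 8 mm thick at the thin end (+x), rising evenly to 30 mm at the butt (-x). Origin: middle of its underside; z up. 38 mm behind the thin end it is 14 mm thick, as high as the gap under the shield. 0.09 kg.
- wedge_tip (a point): middle of the lower edge of the wedge's thin end, 70 mm along +x from wedge.
- pliers: bystander: pliers with blue handles, 174 mm, flat on the table; leave alone
- tape_measure: bystander: yellow tape measure 99 mm; leave alone
- centre_punch: bystander: centre punch 100 mm long, 11 mm thick; leave alone
- t_joint: bystander: small welded T joint of two steel plates, 80 x 45 x 40 mm; leave alone
- nozzle_0: bystander: brass torch nozzle 52 mm high, standing by the vice; leave alone
- nozzle_2: bystander: brass torch nozzle 58 mm high, standing by the vice; leave alone

How it is judged:
On the way, in this order (a step that is already met when the one before it is completed fails the run):
1. the fixture plate is hung on the nose, twisted and dropped home into its notches (z of fixture_plate in the frame of nose below -0.0395 m and horizontal distance between fixture_plate and nose below 0.005 m and angle between fixture_plate's own z axis and vertical below 0.06 rad), for 0.2 s.
2. the shield is swung round against its stop (angle between the x axis of shield and the x axis of positioner, either way round below 0.08 rad), for 0.2 s.
3. the wedge is driven in under the shield's lower edge from outside and jams (y of wedge_tip in the frame of shield above 0.025 m and contact force between wedge and shield above 2 N), for 0.2 s.
At the end, for the whole second after the job is handed in: Plate within 3.5 mm of flush on the flange, centred to 5 mm, level to 0.06 rad; shield within 0.08 rad of its stop; wedge under the shield from the outer side, thin end 25 mm or more past the leaf, pressing on it with over 2 N; wedge and plate at rest (all of step 1 and all of step 3 and angle between the x axis of shield and the x axis of positioner, either way round below 0.08 rad and y of wedge in the frame of shield below 0 m and x of wedge_tip in the frame of shield between -0.17 and -0.02 m and linear speed of each of wedge, fixture_plate below 0.02 m/s); the robot touches nothing.
It fails at once if a bystander (pliers, tape measure, centre punch, T joint or a torch nozzle) is moved by more than 30 mm (distance of any of pliers, tape_measure, centre_punch, t_joint, nozzle_0, nozzle_2 from where it was at the start of the episode above 0.03 m).
It also fails if it takes over 72 s, if anything falls off the work surface, if the arm or the gripper's body presses on something with over 40 N, if the wrist force passes 120 N, or if a joint passes its speed limit or range.

## Working session

There is one attempt and no reset: what is moved stays moved. The work goes in short steps, Python scripts to look and compute and a tool call to move; the robot and the scene stay as the last step left them, time stands still between calls to the robot, and variables do not carry over. Pictures are saved under pics/ and viewed, at most 10 in all, crops included, and the job is handed in when it is done.

Besides the shell and the picture viewer there is one more tool, called after ">>>" as name(argument=value, ...) on one line, values as JSON. arm_command: Moves the arm, as the interface text tells. Its arguments: {"type":"object","properties":{"series":{"type":"array","items":{"type":"object","properties":{"rot":{"type":"array","items":{"type":"number"}},"dp":{"type":"array","items":{"type":"number"}},"claw":{"type":"number"}}}},"grip_force":{"type":"number"}},"required":["series"]}

```bash
mkdir -p pics && ls
python3 - <<'E'
from bench import manip
import cv2, numpy as np
s=manip.read_state(); print(s['time'],s['ee_pos'],s['eef_rot'],s['width'],manip.grasp_offset)
import pickle
d={}
for n in('top','side','wrist'):
    im=manip.get_image(n); d[n]=im
    cv2.imwrite(f'pics/{n}0.png',im['color'][:,:,::-1]); print(n,im['mtx'].tolist(),np.round(-im['R'].T@im['t'],3))
pickle.dump(d,open('im0.pkl','wb'))
E
```

```text
pics
0.0 [0.25678165 0.56926912 0.23027083] [-1.77063485e-04  2.10280801e-01  9.77640550e-01 -9.52913393e-04] 1.0025962997782354 0.0187
top [[486.38405803786753, 0.0, 283.7264281203753], [0.0, 486.38405803786753, 207.74072015946942], [0.0, 0.0, 1.0]] [ 0.33  -0.03   1.347]
side [[436.95164872458065, 0.0, 279.98835964916225], [0.0, 436.95164872458065, 207.1558325290787], [0.0, 0.0, 1.0]] [ 0.104 -0.857  0.545]
wrist [[373.36958835086256, 0.0, 274.24047469708427], [0.0, 373.36958835086256, 206.23041877903387], [0.0, 0.0, 1.0]] [0.186 0.601 0.373]
```

View pics/top0.png

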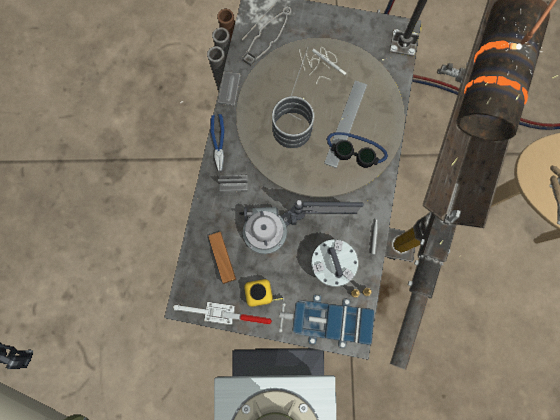

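View pics/side0.png

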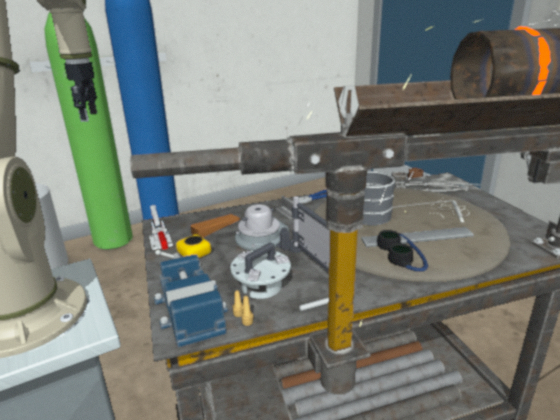

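The top view shows the positioner at about (264,230), the plate at (335,262), the open shield from (297,210) to (362,208), and the wedge at (221,257). Next I'll enlarge that area.

```bash
cat > h.py <<'E'
import cv2, numpy as np, pickle
from scipy.spatial.transform import Rotation as Ro
def ray(im,uv,z):
    d=im['R'].T@np.linalg.solve(im['mtx'],[uv[0],uv[1],1]); c=-im['R'].T@im['t']
    return (c+d*(z-c[2])/d[2])
def proj(im,X):
    p=im['mtx']@(im['R']@np.asarray(X,float)+im['t']); return p[:2]/p[2]
def crop(im,u0,v0,u1,v1,s,fn):
    cv2.imwrite(fn,cv2.resize(im['color'][v0:v1,u0:u1,::-1],None,fx=s,fy=s,interpolation=cv2.INTER_CUBIC))
E
python3 - <<'E'
from h import *
d=pickle.load(open('im0.pkl','rb')); t=d['top']
crop(t,195,185,395,325,4,'pics/topc.png')
for n,uv,z in [('nose',(264,228),.083),('plate',(335,262),.054),('hinge',(297,210),.128),('shend',(362,207),.128),('wedge',(221,257),.02)]: print(n,np.round(ray(t,uv,z),3))
E
```

```text
nose [0.534 0.018 0.083]
plate [ 0.445 -0.168  0.054]
hinge [ 0.572 -0.068  0.128]
shend [ 0.577 -0.234  0.128]
wedge [0.467 0.139 0.02 ]
```

View pics/topc.png

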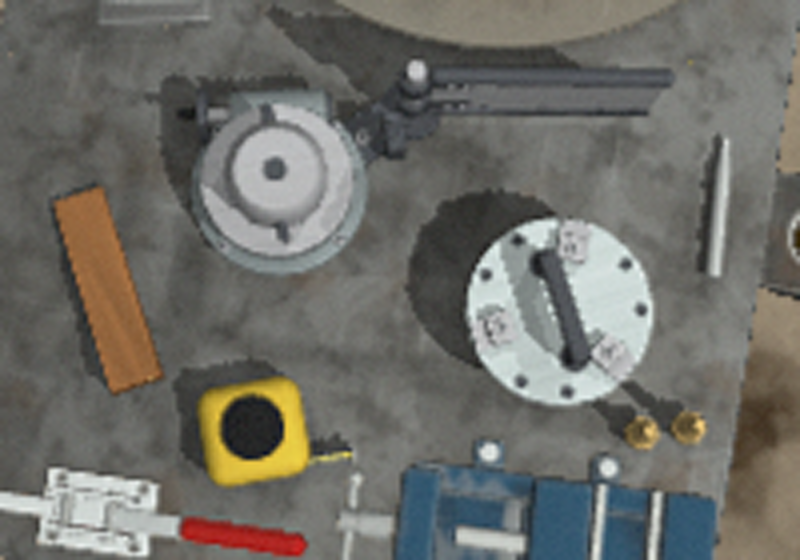

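The crop shows the nose at (274,168) with pins at (267,112) and (283,232). The handle bar runs (545,262) to (577,355). The hinge is at (417,72), and the wedge runs from (77,193) at its thin end to (136,385) at its butt. I'll move the wrist camera over the nose and plate for a closer look.

>>> arm_command(series=[{"dp":[-26.6,-20.9,-4],"rot":[0,0,0],"claw":1},{"dp":[-26.6,-20.9,-4],"rot":[0,0,0],"claw":1},{"dp":[-26.6,-20.9,-4],"rot":[0,0,0],"claw":1},{"dp":[-26.6,-20.9,-4],"rot":[0,0,0],"claw":1},{"dp":[-26.6,-20.9,-4],"rot":[0,0,0],"claw":1},{"dp":[-26.6,-20.9,-4],"rot":[0,0,0],"claw":1},{"dp":[-26.6,-20.9,-4],"rot":[0,0,0],"claw":1},{"dp":[-26.6,-20.9,-4],"rot":[0,0,0],"claw":1},{"dp":[-26.6,-20.9,-4],"rot":[0,0,0],"claw":1},{"dp":[-26.6,-20.9,-4],"rot":[0,0,0],"claw":1}])

```text
time: 0.98
ee_pos: [0.4138, 0.2681, 0.2714]
eef_rot: [-0.0, 0.21, 0.978, -0.0]
wrist_force: [0.9, 1.0, 0.3]
width: 1.001
grasp_force: 0.0
```

>>> arm_command(series=[{"dp":[-26.6,-20.9,-4],"rot":[0,0,0],"claw":1},{"dp":[-26.6,-20.9,-4],"rot":[0,0,0],"claw":1},{"dp":[-26.6,-20.9,-4],"rot":[0,0,0],"claw":1},{"dp":[-26.6,-20.9,-4],"rot":[0,0,0],"claw":1},{"dp":[-26.6,-20.9,-4],"rot":[0,0,0],"claw":1},{"dp":[-26.6,-20.9,-4],"rot":[0,0,0],"claw":1},{"dp":[-26.6,-20.9,-4],"rot":[0,0,0],"claw":1},{"dp":[-26.6,-20.9,-4],"rot":[0,0,0],"claw":1},{"dp":[-26.6,-20.9,-4],"rot":[0,0,0],"claw":1},{"dp":[-26.6,-20.9,-4],"rot":[0,0,0],"claw":1}])

```text
time: 1.82
ee_pos: [0.5704, -0.0315, 0.3113]
eef_rot: [-0.0, 0.21, 0.978, -0.0]
wrist_force: [0.4, -0.4, -0.2]
width: 1.0
grasp_force: 0.0
```

>>> arm_command(series=[{"dp":[0,0,0],"rot":[0,0,-6.2],"claw":1},{"dp":[0,0,0],"rot":[0,0,-6.2],"claw":1},{"dp":[0,0,0],"rot":[0,0,-6.2],"claw":1},{"dp":[0,0,0],"rot":[0,0,-6.2],"claw":1},{"dp":[0,0,0],"rot":[0,0,-6.2],"claw":1},{"dp":[0,0,0],"rot":[0,0,-6.2],"claw":1},{"dp":[0,0,0],"rot":[0,0,-6.2],"claw":1},{"dp":[0,0,0],"rot":[0,0,0],"claw":1},{"dp":[0,0,0],"rot":[0,0,0],"claw":1}])

```text
time: 2.57
ee_pos: [0.5699, -0.0301, 0.311]
eef_rot: [-0.0, -0.164, 0.986, 0.0]
wrist_force: [-0.3, 0.8, -0.4]
width: 1.004
grasp_force: 0.0
```

Run:
```python
from h import *
from bench import manip
w=manip.get_image('wrist'); pickle.dump(w,open('w1.pkl','wb'))
crop(w,0,0,560,420,1.42,'pics/w1.png'); print(np.round(-w['R'].T@w['t'],3))
```

```text
[ 0.496 -0.056  0.453]
```

View pics/w1.png

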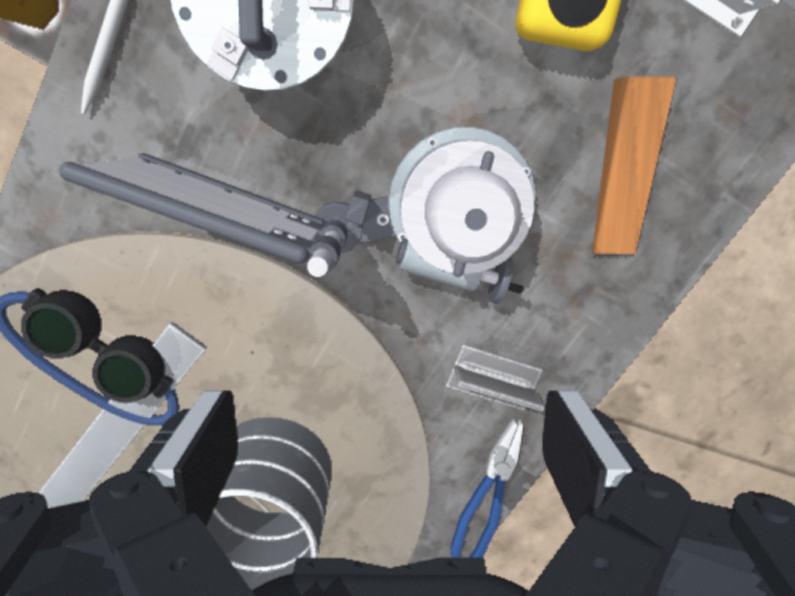

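The wrist view shows the nose hole at (476,219) and pin ends at (488,155) and (459,270). The shield rail runs (318,266) to (65,170). The wedge butt corners are (615,77) and (676,78), and its thin-end corners are (594,252) and (635,254).

Run:
```python
from h import *
w=pickle.load(open('w1.pkl','rb')); t=pickle.load(open('im0.pkl','rb'))['top']; k=800/560/1.42*0+1.42
W=lambda u,v,z: ray(w,(u/k,v/k),z)
T=lambda u,v,z: ray(t,(195+u/4,185+v/4),z)
a=lambda p,q: np.degrees(np.arctan2(*(q-p)[1::-1]))
f=lambda *p:[np.round(x[:2],4).tolist() for x in p]
print('nose',f(W(476,219,.083),T(274,168,.083)))
p,q=W(488,155,.0685),W(459,270,.0685); P,Q=T(283,232,.0685),T(267,112,.0685)
print('pins',f(p,q,(p+q)/2,P,Q,(P+Q)/2),a(p,q),a(P,Q),np.linalg.norm(q-p))
p,q=T(577,355,.091),T(545,262,.091); print('handle',f(p,q,(p+q)/2),a(p,q))
# plate disc top z .054
p=T(560,312,.054); print('plate disc',f(p))
b,e=(W(615,77,.03)+W(676,78,.03))/2,(W(594,252,.008)+W(635,254,.008))/2
print('wedge W',f(b,e,(b+e)/2),a(b,e),np.linalg.norm(b-e))
b,e=(T(110,393,.03)+T(162,377,.03))/2,(T(52,200,.008)+T(102,186,.008))/2
print('wedge T',f(b,e,(b+e)/2),a(b,e),np.linalg.norm(b-e))
p,q=W(305,251,.128),W(66,170,.128); print('rail W',f(p,q),a(p,q))
p,q=T(432,73,.128),T(673,76,.128); print('rail T',f(p,q),a(p,q))
for z in(.128,.135,.145): print('post',z,f(W(318,266,z),T(417,71,z)))
# disc ellipse fit, top image: light-coloured blob
c=t['color'][225:295,305:365].astype(int); m=((c.min(2)>150)).astype(np.uint8)
n,l,s,ce=cv2.connectedComponentsWithStats(m); i=1+s[1:,4].argmax()
h=cv2.convexHull(np.argwhere(l==i)[:,::-1].astype(np.int32)); el=cv2.fitEllipse(h); u=np.array(el[0])+[305,225]; print(el[1],'disc fit',f(ray(t,u,.054)))
```

```text
nose [[0.5363, 0.0222], [0.5371, 0.0197]]
pins [[0.4931, 0.0165], [0.5779, 0.0275], [0.5355, 0.022], [0.4966, 0.0147], [0.5775, 0.0246], [0.5371, 0.0196]] 7.396296595283428 6.972953150203012 0.08549516671977392
handle [[0.4111, -0.1737], [0.4712, -0.1554], [0.4412, -0.1646]] 16.939502833731378
plate disc [[0.442, -0.1679]]
wedge W [[0.4032, 0.1133], [0.5332, 0.1619], [0.4682, 0.1376]] 20.47933310395506 0.14053878714097337
wedge T [[0.4002, 0.1155], [0.5342, 0.1596], [0.4672, 0.1375]] 18.213492379690134 0.14275456265486244
rail W [[0.585, -0.0815], [0.5836, -0.2308]] -90.53570581034437
rail T [[0.5896, -0.0838], [0.585, -0.2381]] -91.71980631620335
post 0.128 [[0.5917, -0.071], [0.5911, -0.0743]]
post 0.135 [[0.5896, -0.0706], [0.5896, -0.074]]
post 0.145 [[0.5867, -0.0702], [0.5874, -0.0736]]
(45.72088623046875, 46.86064147949219) disc fit [[0.4437, -0.167]]
```

>>> arm_command(series=[{"dp":[20.5,-11.1,18.9],"rot":[0,0,1.5],"claw":-0.2},{"dp":[20.5,-11.1,18.9],"rot":[0,0,0],"claw":-0.2},{"dp":[20.5,-11.1,18.9],"rot":[0,0,0],"claw":-0.2},{"dp":[20.5,-11.1,18.9],"rot":[0,0,0],"claw":-0.2},{"dp":[20.5,-11.1,18.9],"rot":[0,0,0],"claw":-0.2},{"dp":[20.5,-11.1,18.9],"rot":[0,0,0],"claw":-0.2},{"dp":[20.5,-11.1,18.9],"rot":[0,0,0],"claw":-0.2},{"dp":[20.5,-11.1,18.9],"rot":[0,0,0],"claw":-0.2},{"dp":[0,0,0],"rot":[0,0,0],"claw":-0.2},{"dp":[0,0,0],"rot":[0,0,0],"claw":-0.2}])

```text
time: 3.45
ee_pos: [0.4397, -0.1655, 0.1594]
eef_rot: [-0.001, -0.15, 0.989, 0.0]
wrist_force: [0.5, 0.8, 0.2]
width: 0.4
grasp_force: 0.0
```

Run:
```python
from h import *
from bench import manip
w=manip.get_image('wrist'); s=manip.read_state(); print(s['ee_pos'],s['width'])
R=Ro.from_quat(np.roll(s['eef_rot'],-1)).as_matrix(); print(np.degrees(np.arctan2(R[1,0],R[0,0])))
c=np.array(s['ee_pos'])
print('TCP at z.091 px',proj(w,[*c[:2],.091]), 'grasp dir', proj(w,c+R@[.03,0,0]))
crop(w,80,60,480,360,2,'pics/w2.png'); pickle.dump(w,open('w2.pkl','wb'))
```

```text
[ 0.44108052 -0.16473945  0.16024309] 0.4013243679341241
-162.54723838992265
TCP at z.091 px [275.57570844 226.74924474] grasp dir [276.30852089 217.99943836]
```

View pics/w2.png

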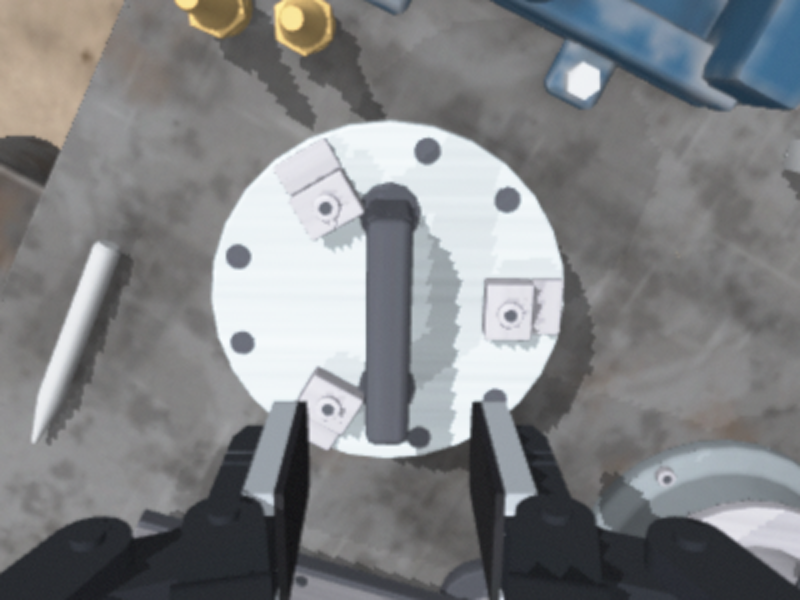

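The handle bar lies vertical in this crop, from about (388,205) to (388,440), so the tool is aligned with it. The disc spans (212..563, 122..458).

Run:
```python
from h import *
w=pickle.load(open('w2.pkl','rb'))
c=w['color'].astype(int); m=(c.min(2)>175).astype(np.uint8); m[260:]=0
n,l,s,ce=cv2.connectedComponentsWithStats(m); i=l[205,240]; print(i,s[i])
h=cv2.convexHull(np.argwhere(l==i)[:,::-1].astype(np.int32)).squeeze()
W=np.array([ray(w,p,.054)[:2] for p in h]); W=W[h[:,1]<255]
A=np.c_[2*W,np.ones(len(W))]; x=np.linalg.lstsq(A,(W**2).sum(1),rcond=None)[0]
print('centre',x[:2],'r',np.sqrt(x[2]+x[:2]@x[:2]))
C=x[:2]-[0.44108,-0.16474]; th=np.radians(-162.547); X=np.array([np.cos(th),np.sin(th)]);Y=np.array([X[1],-X[0]])*1
Y=np.array([np.sin(th),-np.cos(th)]); print('tool-frame offset mm',C@X*1e3,C@Y*1e3)
b=ray(w,(80+388/2,60+318/2),.091)[:2]-[0.44108,-0.16474]; print('bar',b@X*1e3,b@Y*1e3)
```

```text
8 [  186   120   176   140 15392]
centre [ 0.44310337 -0.16555527] r 0.06139015449671555
tool-frame offset mm -1.685703836809387 -1.3845898455613785
bar 4.957253200602924 -0.9347417600865457
```

>>> arm_command(series=[{"dp":[-1.5,-1.2,12],"rot":[0,0,0],"claw":-0.2},{"dp":[0,0,17],"rot":[0,0,0],"claw":-0.2},{"dp":[0,0,17],"rot":[0,0,0],"claw":-0.2},{"dp":[0,0,17],"rot":[0,0,0],"claw":-0.2},{"dp":[0,0,17],"rot":[0,0,0],"claw":-0.2},{"dp":[0,0,16],"rot":[0,0,0],"claw":-0.2},{"dp":[0,0,0],"rot":[0,0,0],"claw":-0.2},{"dp":[0,0,0],"rot":[0,0,0],"claw":-1},{"dp":[0,0,0],"rot":[0,0,0],"claw":-1},{"dp":[0,0,0],"rot":[0,0,0],"claw":-1}], grip_force=90)

```text
time: 4.33
ee_pos: [0.444, -0.1652, 0.0653]
eef_rot: [0.001, -0.153, 0.988, -0.0]
wrist_force: [1.4, 1.9, -0.6]
width: 0.145
grasp_force: 87.9
```

>>> arm_command(series=[{"dp":[0,0,0],"rot":[0,0,0],"claw":-1},{"dp":[0,0,0],"rot":[0,0,0],"claw":-1}])

```text
time: 4.5
ee_pos: [0.444, -0.1651, 0.0652]
eef_rot: [0.001, -0.153, 0.988, -0.0]
wrist_force: [0.6, 2.7, 5.4]
width: 0.145
grasp_force: 88.7
```

>>> arm_command(series=[{"dp":[0,0,-15],"rot":[0,0,0],"claw":-1},{"dp":[0,0,-22],"rot":[0,0,0],"claw":-1},{"dp":[0,0,-22],"rot":[0,0,0],"claw":-1},{"dp":[0,0,-22],"rot":[0,0,0],"claw":-1},{"dp":[0,0,-22],"rot":[0,0,0],"claw":-1},{"dp":[-18,18.7,0],"rot":[0,0,0],"claw":-1},{"dp":[-18,18.7,0],"rot":[0,0,0],"claw":-1},{"dp":[-18,18.7,0],"rot":[0,0,0],"claw":-1},{"dp":[-18,18.7,0],"rot":[0,0,0],"claw":-1},{"dp":[-18,18.7,0],"rot":[0,0,0],"claw":-1}])

```text
time: 5.33
ee_pos: [0.4999, -0.0483, 0.1666]
eef_rot: [-0.001, -0.153, 0.988, 0.0]
wrist_force: [0.5, -0.6, -6.3]
width: 0.148
grasp_force: 88.7
```

>>> arm_command(series=[{"dp":[-18,18.7,0],"rot":[0,0,0],"claw":-1},{"dp":[-18,18.7,0],"rot":[0,0,0],"claw":-1},{"dp":[-18,18.7,0],"rot":[0,0,0],"claw":-1},{"dp":[0,0,0],"rot":[0,0,5.2],"claw":-1},{"dp":[0,0,0],"rot":[0,0,5.2],"claw":-1},{"dp":[0,0,0],"rot":[0,0,0],"claw":-1},{"dp":[0,0,0],"rot":[0,0,0],"claw":-1},{"dp":[0,0,0],"rot":[0,0,0],"claw":-1}])

```text
time: 6.0
ee_pos: [0.5343, 0.0202, 0.1668]
eef_rot: [-0.0, -0.064, 0.998, -0.0]
wrist_force: [1.3, 0.5, -5.8]
width: 0.142
grasp_force: 88.8
```

Run:
```python
from h import *
from bench import manip
d={n:manip.get_image(n) for n in('top','side')}; s=manip.read_state(); pickle.dump((d,s),open('fit.pkl','wb'))
R=Ro.from_quat(np.roll(s['eef_rot'],-1)).as_matrix(); print(s['ee_pos'],np.degrees(np.arctan2(R[1,0],R[0,0])),R[:,2],s['wrist_force'])
S=d['side']; u=proj(S,[.5365,.021,.09]).astype(int); print(u)
c=S['color'][u[1]-65:u[1]+45,u[0]-70:u[0]+70,::-1]
cv2.imwrite('pics/fit.png',cv2.resize(c,None,fx=5,fy=5,interpolation=cv2.INTER_CUBIC))
```

```text
[0.53457428 0.02025953 0.16699215] -172.71459513987938 [-3.43163326e-04 -7.80557916e-05 -9.99999938e-01] [-0.48152301  0.0697119  -5.35416906]
[257 206]
```

View pics/fit.png

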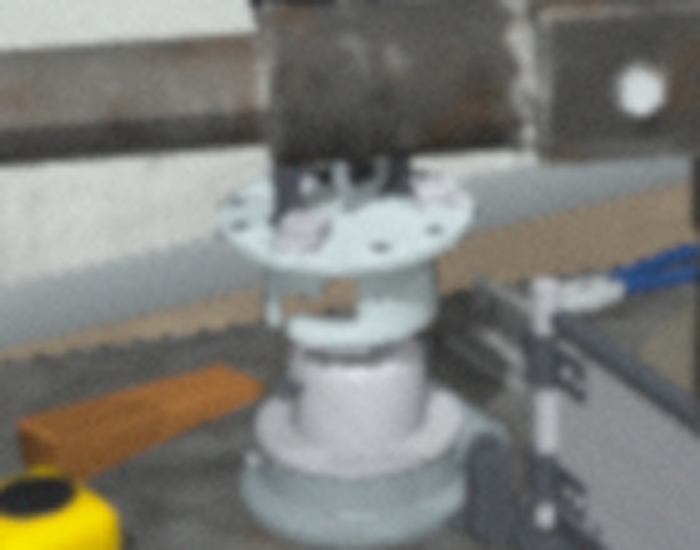

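The side view shows the plate hanging just above the nose. The collar edges are at crop x≈268 and 437, and the nose edges at about 293 and 425, so the plate sits a few mm to the left.

Run:
```python
from h import *
d,s=pickle.load(open('fit.pkl','rb')); S,T=d['side'],d['top']; T0=pickle.load(open('im0.pkl','rb'))['top']
print('side right axis',S['R'][0])
o=np.array([257-70,206-65])
g=cv2.GaussianBlur(S['color'],(0,0),.7).astype(int).mean(2)
for name,z,cy,r,rows in [('collar',.115,None,.042,[318,330]),('nose',.06,None,.034,[385,395,405])]:
  for y in rows:
    v=o[1]+y/5; row=g[int(round(v))]; dg=np.diff(row)
    e=[]
    for a in ([268,437] if name=='collar' else [293,425]):
        u=int(o[0]+a/5); w=np.abs(dg[u-3:u+4]); i=np.arange(u-3,u+4)+.5; e.append((w*i).sum()/w.sum())
    print(name,y,np.round(e,2),'mid',round(sum(e)/2,2))
for p in([.5365,.021,.115],[.5365,.021,.06],[.5345,.0203,.115],[.5371,.0197,.06],[.5363,.0222,.06]): print(p,np.round(proj(S,p),2))
# top: disc now
tcp=s['ee_pos']; u=proj(T,[.535,.02,.157]).astype(int); c=T['color']
cv2.imwrite('pics/topfit.png',np.hstack([cv2.resize(x[u[1]-40:u[1]+40,u[0]-40:u[0]+40,::-1],None,fx=5,fy=5,interpolation=cv2.INTER_CUBIC) for x in(T0['color'],c)]))
print(u-40, proj(T,[.5345,.0203,.157]))
```

```text
side right axis [ 0.86408347 -0.50266391 -0.02624399]
collar 318 [240.5 272.7] mid 256.6
collar 330 [242.29 272.7 ] mid 257.49
nose 385 [246.81 272.01] mid 259.41
nose 395 [246.48 272.36] mid 259.42
nose 405 [245.85 272.04] mid 258.95
[0.5365, 0.021, 0.115] [256.92 197.53]
[0.5365, 0.021, 0.06] [257.99 217.68]
[0.5345, 0.0203, 0.115] [256.33 197.81]
[0.5371, 0.0197, 0.06] [258.45 217.82]
[0.5363, 0.0222, 0.06] [257.7  217.52]
[222 183] [262.04356818 223.23869126]
```

View pics/topfit.png

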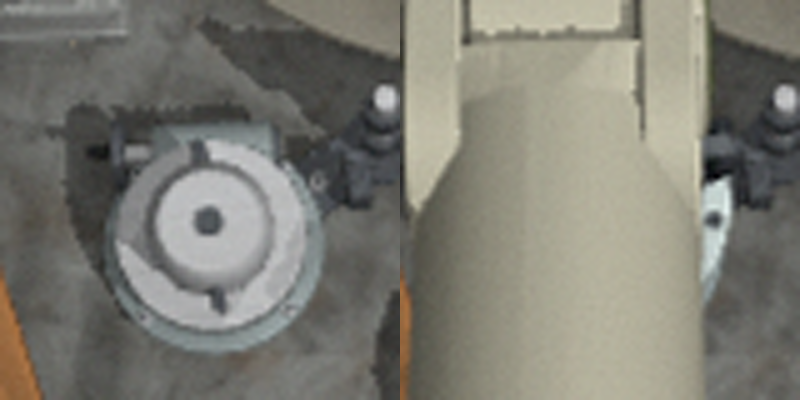

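>>> arm_command(series=[{"dp":[-2.7,0,0],"rot":[0,0,0],"claw":-1},{"dp":[0,0,6],"rot":[0,0,0],"claw":-1},{"dp":[0,0,6],"rot":[0,0,0],"claw":-1},{"dp":[0,0,5],"rot":[0,0,0],"claw":-1},{"dp":[0,0,4],"rot":[0,0,0],"claw":-1},{"dp":[0,0,3],"rot":[0,0,0],"claw":-1},{"dp":[0,0,3],"rot":[0,0,0],"claw":-1},{"dp":[0,0,0],"rot":[0,0,0],"claw":-1}])

```text
time: 6.77
ee_pos: [0.5371, 0.021, 0.1393]
eef_rot: [-0.001, -0.063, 0.998, -0.0]
wrist_force: [1.0, 0.5, -7.0]
width: 0.142
grasp_force: 88.7
```

>>> arm_command(series=[{"dp":[0,0,4],"rot":[0,0,0],"claw":-1},{"dp":[0,0,4],"rot":[0,0,0],"claw":-1},{"dp":[0,0,4],"rot":[0,0,0],"claw":-1},{"dp":[0,0,4],"rot":[0,0,0],"claw":-1},{"dp":[0,0,4],"rot":[0,0,0],"claw":-1},{"dp":[0,0,3],"rot":[0,0,0],"claw":-1},{"dp":[0,0,0],"rot":[0,0,0],"claw":-1}])

```text
time: 7.35
ee_pos: [0.537, 0.0211, 0.1162]
eef_rot: [-0.001, -0.063, 0.998, -0.0]
wrist_force: [-0.7, 0.2, -6.1]
width: 0.143
grasp_force: 88.7
```

>>> arm_command(series=[{"dp":[0,0,0.7],"rot":[0,0,4],"claw":-1},{"dp":[0,0,0],"rot":[0,0,6],"claw":-1},{"dp":[0,0,0],"rot":[0,0,6],"claw":-1},{"dp":[0,0,0],"rot":[0,0,6],"claw":-1},{"dp":[0,0,0],"rot":[0,0,6],"claw":-1},{"dp":[0,0,0],"rot":[0,0,6],"claw":-1},{"dp":[0,0,0],"rot":[0,0,6],"claw":-1},{"dp":[0,0,0],"rot":[0,0,5],"claw":-1},{"dp":[0,0,0],"rot":[0,0,5],"claw":-1},{"dp":[0,0,0],"rot":[0,0,0],"claw":-1}])

```text
time: 8.18
ee_pos: [0.5376, 0.0212, 0.1165]
eef_rot: [0.0, 0.367, 0.93, 0.0]
wrist_force: [-0.3, 0.0, -6.4]
width: 0.143
grasp_force: 88.8
```

Run:
```python
from h import *
from bench import manip
s=manip.read_state(); R=Ro.from_quat(np.roll(s['eef_rot'],-1)).as_matrix(); print(s['ee_pos'],np.degrees(np.arctan2(R[1,0],R[0,0])),R[:,2],s['wrist_force'],s['wrist_torque'],s['joint_positions'])
```

```text
[0.53759358 0.02116289 0.11651104] 136.9943489017229 [ 1.87092402e-04  3.79611514e-06 -9.99999982e-01] [-0.29819466  0.04950572 -6.41224006] [0.00654153 0.00901572 0.02808286] [-0.53148226  0.3075602   0.52068827  1.7859554  -0.17045664  1.09256495
  0.8679475 ]
```

>>> arm_command(series=[{"dp":[0,0,1],"rot":[0,0,0],"claw":-1},{"dp":[0,0,1],"rot":[0,0,0],"claw":-1},{"dp":[0,0,1.5],"rot":[0,0,0],"claw":-1},{"dp":[0,0,1.5],"rot":[0,0,0],"claw":-1},{"dp":[0,0,0],"rot":[0,0,0],"claw":-1}])

```text
time: 8.6
ee_pos: [0.5372, 0.021, 0.1109]
eef_rot: [-0.0, 0.364, 0.931, -0.0]
wrist_force: [-0.8, -0.2, -6.0]
width: 0.143
grasp_force: 88.8
```

>>> arm_command(series=[{"dp":[0,0,1.5],"rot":[0,0,0],"claw":-1},{"dp":[0,0,1.5],"rot":[0,0,0],"claw":-1},{"dp":[0,0,1.5],"rot":[0,0,0],"claw":-1},{"dp":[0,0,1],"rot":[0,0,0],"claw":-1},{"dp":[0,0,0.5],"rot":[0,0,0],"claw":-1},{"dp":[0,0,0],"rot":[0,0,0],"claw":-1},{"dp":[0,0,0],"rot":[0,0,0],"claw":-1}])

```text
time: 9.18
ee_pos: [0.5375, 0.0211, 0.1054]
eef_rot: [-0.0, 0.365, 0.931, 0.0]
wrist_force: [-0.2, 0.6, -4.9]
width: 0.144
grasp_force: 88.9
```

>>> arm_command(series=[{"dp":[0,0,0.8],"rot":[0,0,0],"claw":-1},{"dp":[0,0,0],"rot":[0,0,0],"claw":-0.2},{"dp":[0,0,0],"rot":[0,0,0],"claw":-0.2},{"dp":[0,0,0],"rot":[0,0,0],"claw":-0.2},{"dp":[0,0,-8],"rot":[0,0,0],"claw":-0.2},{"dp":[0,0,-20],"rot":[0,0,0],"claw":-0.2},{"dp":[0,0,-25],"rot":[0,0,0],"claw":-0.2},{"dp":[0,0,-25],"rot":[0,0,0],"claw":-0.2},{"dp":[0,0,-25],"rot":[0,0,0],"claw":-0.2},{"dp":[0,0,0],"rot":[0,0,0],"claw":-0.2}])

```text
time: 10.02
ee_pos: [0.5403, 0.0208, 0.2136]
eef_rot: [0.004, 0.365, 0.931, 0.002]
wrist_force: [0.2, -0.5, 0.6]
width: 0.397
grasp_force: 0.0
```

Run:
```python
from h import *
from bench import manip
s=manip.read_state();print(s['ee_pos'],s['wrist_force'])
d={n:manip.get_image(n) for n in('wrist','side')}
pickle.dump((d,s),open('set.pkl','wb'))
S=d['side']; a=S['color'][130:250,190:350,::-1]; b=d['wrist']['color'][:,:,::-1]
cv2.imwrite('pics/set.png',np.hstack([cv2.resize(a,(400,300),interpolation=cv2.INTER_CUBIC),cv2.resize(b,(400,300),interpolation=cv2.INTER_AREA)]))
```

```text
[0.54025881 0.02077549 0.21363811] [ 0.19756147 -0.46130605  0.55269912]
```

View pics/set.png

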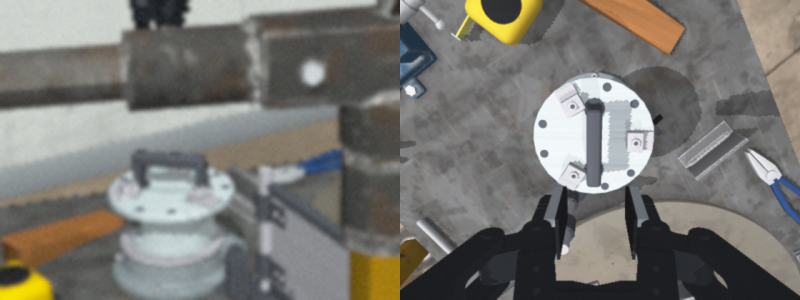

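The plate sits flush on the flange, and the bar is undisturbed. Next is the shield: I'll pinch its top rail and swing it.

>>> arm_command(series=[{"dp":[-23.5,-16.9,0],"rot":[0,0,0],"claw":-0.2},{"dp":[-23.5,-16.9,0],"rot":[0,0,0],"claw":-0.2},{"dp":[-23.5,-16.9,0],"rot":[0,0,0],"claw":-0.2},{"dp":[-23.5,-16.9,0],"rot":[0,0,0],"claw":-0.2},{"dp":[-23.5,-16.9,0],"rot":[0,0,0],"claw":-0.2},{"dp":[-23.5,-16.9,0],"rot":[0,0,0],"claw":-0.2},{"dp":[-23.5,-16.9,0],"rot":[0,0,0],"claw":-0.2},{"dp":[-23.5,-16.9,0],"rot":[0,0,0],"claw":-0.2},{"dp":[0,0,0],"rot":[0,0,7],"claw":-0.2},{"dp":[0,0,0],"rot":[0,0,7],"claw":-0.2}])

```text
time: 10.95
ee_pos: [0.5824, -0.209, 0.2062]
eef_rot: [-0.001, 0.48, 0.877, -0.001]
wrist_force: [-0.2, 0.7, -0.5]
width: 0.398
grasp_force: 0.0
```

>>> arm_command(series=[{"dp":[0,0,0],"rot":[0,0,7],"claw":-0.2},{"dp":[0,0,0],"rot":[0,0,7],"claw":-0.2},{"dp":[0,0,0],"rot":[0,0,7],"claw":-0.2},{"dp":[0,0,0],"rot":[0,0,7],"claw":-0.2},{"dp":[0,0,0],"rot":[0,0,6],"claw":-0.2},{"dp":[0,0,0],"rot":[0,0,0],"claw":-0.2},{"dp":[0,0,0],"rot":[0,0,0],"claw":-0.2},{"dp":[0,0,0],"rot":[0,0,0],"claw":-0.2}])

```text
time: 11.62
ee_pos: [0.5834, -0.2057, 0.207]
eef_rot: [-0.0, 0.711, 0.704, -0.0]
wrist_force: [0.1, 0.1, -0.4]
width: 0.4
grasp_force: 0.0
```

```bash
cat > st.py <<'E'
from h import *
from bench import manip
s=manip.read_state(); R=Ro.from_quat(np.roll(s['eef_rot'],-1)).as_matrix(); p=np.array(s['ee_pos'])
print(round(s['time'],2),np.round(p,4),'xang',round(np.degrees(np.arctan2(R[1,0],R[0,0])),2),'z',np.round(R[:2,2],3),'F',np.round(s['wrist_force'],1))
def to(x,y,z): print('tool delta mm',np.round(R.T@(np.array([x,y,z])-p)*1e3,1))
E
python3 - <<'E'
from st import *
to(.585,-.206,.103)
E
```

```text
11.62 [ 0.5834 -0.2057  0.207 ] xang 89.43 z [-0.001  0.   ] F [ 0.1  0.1 -0.4]
tool delta mm [ -0.3   1.7 104. ]
```

>>> arm_command(series=[{"dp":[0,1.5,20],"rot":[0,0,0],"claw":-0.2},{"dp":[0,0,24],"rot":[0,0,0],"claw":-0.2},{"dp":[0,0,24],"rot":[0,0,0],"claw":-0.2},{"dp":[0,0,20],"rot":[0,0,0],"claw":-0.2},{"dp":[0,0,15],"rot":[0,0,0],"claw":-0.2},{"dp":[0,0,0],"rot":[0,0,0],"claw":-0.2},{"dp":[0,0,0],"rot":[0,0,0],"claw":-1},{"dp":[0,0,0],"rot":[0,0,0],"claw":-1},{"dp":[0,0,0],"rot":[0,0,0],"claw":-1},{"dp":[0,0,0],"rot":[0,0,0],"claw":-1}], grip_force=30)

```text
time: 12.45
ee_pos: [0.5858, -0.2063, 0.1057]
eef_rot: [0.001, 0.712, 0.702, 0.0]
wrist_force: [0.7, -0.0, -0.7]
width: 0.125
grasp_force: 29.5
```

Run:
```python
from st import *
print(s['width'],s['grasp_force'],s['wrist_torque'])
```

```text
12.45 [ 0.5858 -0.2063  0.1057] xang 89.23 z [ 0.002 -0.001] F [ 0.7 -0.  -0.7]
0.1251132143748067 29.48414236307144 [-0.09730182 -0.19802374 -0.17698133]
```

>>> arm_command(series=[{"dp":[0.2,-7.1,0],"rot":[0,0,3],"claw":-1},{"dp":[0.7,-14.1,0],"rot":[0,0,6],"claw":-1},{"dp":[0.7,-14.1,0],"rot":[0,0,6],"claw":-1},{"dp":[0.7,-14.1,0],"rot":[0,0,6],"claw":-1},{"dp":[0.7,-14.1,0],"rot":[0,0,6],"claw":-1},{"dp":[0.7,-14.1,0],"rot":[0,0,6],"claw":-1},{"dp":[0.7,-14.1,0],"rot":[0,0,6],"claw":-1},{"dp":[0.7,-14.1,0],"rot":[0,0,6],"claw":-1},{"dp":[0,0,0],"rot":[0,0,0],"claw":-1}])

```text
time: 13.2
ee_pos: [0.4909, -0.1627, 0.1057]
eef_rot: [-0.001, 0.927, 0.374, 0.002]
wrist_force: [3.5, 2.8, -3.6]
width: 0.126
grasp_force: 30.1
```

Run:
```python
from st import *
print(s['width'],s['grasp_force'],s['wrist_torque'],s['joint_positions'])
```

```text
13.2 [ 0.4909 -0.1627  0.1057] xang 43.98 z [0.003 0.003] F [ 3.5  2.8 -3.6]
0.12592542430859796 30.102272629737854 [ 0.60363176 -0.76466201 -0.19296182] [-0.56624624  0.39100621  1.0184493   1.86618161 -0.37850803  1.0914035
 -0.20572178]
```

>>> arm_command(series=[{"dp":[0.7,-14.1,0],"rot":[0,0,6],"claw":-1},{"dp":[0.7,-14.1,0],"rot":[0,0,6],"claw":-1},{"dp":[0.7,-14.1,0],"rot":[0,0,6],"claw":-1},{"dp":[0.7,-14.1,0],"rot":[0,0,6],"claw":-1},{"dp":[0.7,-14.1,0],"rot":[0,0,6],"claw":-1},{"dp":[0.5,-11.8,0],"rot":[0,0,5],"claw":-1},{"dp":[0.2,-7.1,0],"rot":[0,0,3],"claw":-1},{"dp":[0,0,0],"rot":[0,0,0],"claw":-1}])

```text
time: 13.87
ee_pos: [0.4555, -0.0836, 0.1057]
eef_rot: [-0.0, 0.998, 0.055, 0.003]
wrist_force: [11.0, 2.2, -10.0]
width: 0.129
grasp_force: 30.7
```

Run:
```python
from st import *
print(s['width'],s['grasp_force'],s['wrist_torque'],s['joint_positions'])
```

```text
13.87 [ 0.4555 -0.0836  0.1057] xang 6.31 z [0.005 0.001] F [ 11.    2.2 -10. ]
0.1290551731501136 30.736770629882812 [ 3.90453684e-01 -2.27346459e+00 -1.60454818e-03] [-0.97750148  0.32740057  1.28228901  2.00582539 -0.36286722  1.06325097
 -0.99034519]
```

>>> arm_command(series=[{"dp":[0,-3.5,0],"rot":[0,0,1.5],"claw":-1},{"dp":[0,-3.5,0],"rot":[0,0,1.5],"claw":-1},{"dp":[0,-2.3,0],"rot":[0,0,1],"claw":-1},{"dp":[0,0,0],"rot":[0,0,0],"claw":-1},{"dp":[0,0,0],"rot":[0,0,0],"claw":-1}])

```text
time: 14.28
ee_pos: [0.455, -0.0758, 0.1057]
eef_rot: [0.0, 1.0, 0.021, 0.003]
wrist_force: [12.3, 1.9, -11.3]
width: 0.127
grasp_force: 30.3
```

Run:
```python
from st import *
print(s['width'],s['grasp_force'],s['wrist_torque'])
```

```text
14.28 [ 0.455  -0.0758  0.1057] xang 2.4 z [0.006 0.   ] F [ 12.3   1.9 -11.3]
0.12701574749948388 30.342844426631927 [ 0.36268777 -2.51156376  0.09320129]
```

Not at the stop yet, so I'll creep on.

>>> arm_command(series=[{"dp":[0,-2,0],"rot":[0,0,0.8],"claw":-1},{"dp":[0,-2,0],"rot":[0,0,0.8],"claw":-1},{"dp":[0,-2,0],"rot":[0,0,0.8],"claw":-1},{"dp":[0,0,0],"rot":[0,0,0],"claw":-1},{"dp":[0,0,0],"rot":[0,0,0],"claw":-1}])

```text
time: 14.7
ee_pos: [0.4546, -0.0757, 0.106]
eef_rot: [0.004, 1.0, -0.002, 0.004]
wrist_force: [14.6, -18.7, -19.6]
width: 0.129
grasp_force: 33.2
```

Run:
```python
from st import *
print(s['width'],s['grasp_force'],s['wrist_torque'])
```

```text
14.7 [ 0.4546 -0.0757  0.106 ] xang -0.27 z [ 0.008 -0.008] F [ 14.6 -18.7 -19.6]
0.1292361812817387 33.19364011287689 [-3.94776079 -2.91370098  0.23190946]
```

>>> arm_command(series=[{"dp":[0,3,0],"rot":[0,0,-1],"claw":-1},{"dp":[0,0,0],"rot":[0,0,0],"claw":-0.2},{"dp":[0,0,0],"rot":[0,0,0],"claw":-0.2},{"dp":[0,0,0],"rot":[0,0,0],"claw":-0.2},{"dp":[0,0,-15],"rot":[0,0,0],"claw":-0.2},{"dp":[0,0,-30],"rot":[0,0,0],"claw":-0.2},{"dp":[0,0,-30],"rot":[0,0,0],"claw":-0.2},{"dp":[0,0,-30],"rot":[0,0,0],"claw":-0.2},{"dp":[0,0,0],"rot":[0,0,0],"claw":-0.2},{"dp":[0,0,0],"rot":[0,0,0],"claw":-0.2}])

```text
time: 15.53
ee_pos: [0.4503, -0.0701, 0.1988]
eef_rot: [-0.005, 1.0, 0.01, -0.0]
wrist_force: [0.4, 0.6, -1.1]
width: 0.398
grasp_force: 0.0
```

Run:
```python
from st import *
w=manip.get_image('wrist'); pickle.dump(w,open('w3.pkl','wb')); crop(w,0,0,560,420,1.42,'pics/w3.png')
print(s['joint_positions'])
c=np.radians(19.3); g=np.array([.4682,.1376,0])-.045*np.array([np.cos(c),np.sin(c),0]); print(g); to(g[0],g[1],.15)
```

```text
15.53 [ 0.4503 -0.0701  0.1988] xang 1.13 z [-0.001  0.009] F [ 0.4  0.6 -1.1]
[-1.32276749  0.06855069  1.49699202  1.89578585 -0.08140298  1.24434846
 -1.35061289]
[0.42572896 0.12272685 0.        ]
tool delta mm [ -20.8 -192.9   50.6]
```

View pics/w3.png

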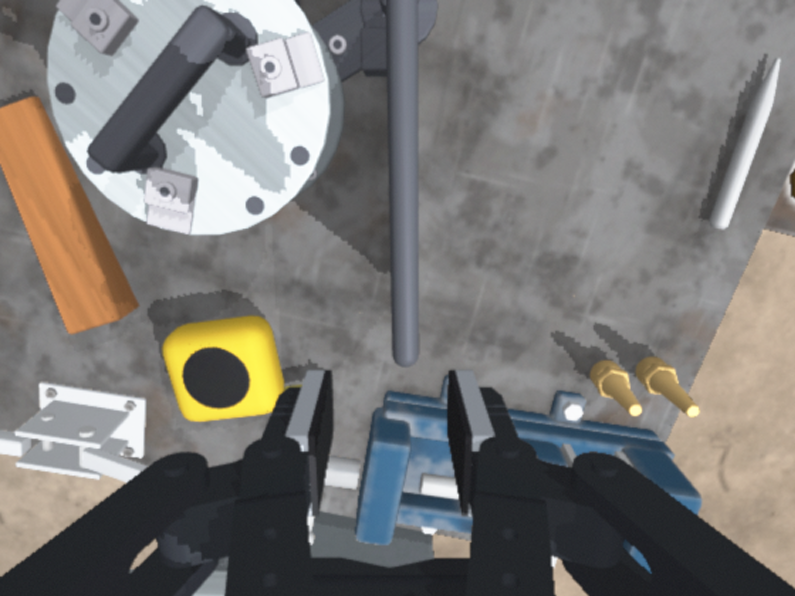

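The shield now lies shut, its rail straight from (400,0) to (405,360). The wedge is untouched at left, with butt corners (72,333) and (137,304). Joint 3 is close to its limit, so I'll turn counterclockwise on the way to the wedge.

>>> arm_command(series=[{"dp":[0,0,0],"rot":[0,0,-4],"claw":-0.2},{"dp":[0,0,0],"rot":[0,0,-5],"claw":-0.2},{"dp":[0,0,0],"rot":[0,0,-5],"claw":-0.2},{"dp":[0,0,0],"rot":[0,0,-4.2],"claw":-0.2}])

```text
time: 15.92
ee_pos: [0.4487, -0.071, 0.1967]
eef_rot: [-0.0, 0.986, 0.169, -0.003]
wrist_force: [-0.3, -0.2, -0.4]
width: 0.398
grasp_force: 0.0
```

Run:
```python
from st import *
w=pickle.load(open('w3.pkl','rb')); k=1.42
P=lambda u,v,z: ray(w,(u/k,v/k),z)[:2]
print('butt',P(72,333,.03),P(137,304,.03),'rail',P(404,352,.122),P(401,20,.122),'noz',P(610,375,.0),P(655,372,0))
print('tape',P(180,420,0),P(285,410,0),P(170,335,.02),P(275,318,.02),'vice bolt',P(570,412,.04))
print(s['joint_positions']); to(.430,.1244,.15)
```

```text
15.92 [ 0.4487 -0.071   0.1967] xang 19.48 z [-0.007 -0.001] F [-0.3 -0.2 -0.4]
butt [0.39672974 0.13147949] [0.41723606 0.0875038 ] rail [ 0.42996763 -0.07706527] [ 0.56454768 -0.07217394] noz [ 0.36080961 -0.22700493] [ 0.36391328 -0.25830442]
tape [0.31668476 0.08247245] [0.32695321 0.00476368] [0.39258663 0.07359249] [0.40608716 0.00406734] vice bolt [ 0.35371869 -0.18698659]
[-1.26930752  0.04701063  1.4197885   1.89866952 -0.04727537  1.24282859
 -1.06496167]
tool delta mm [  47.9 -190.4   46.7]
```

>>> arm_command(series=[{"dp":[6,-23.8,0],"rot":[0,0,0],"claw":0.3},{"dp":[6,-23.8,0],"rot":[0,0,0],"claw":0.3},{"dp":[6,-23.8,0],"rot":[0,0,0],"claw":0.3},{"dp":[6,-23.8,0],"rot":[0,0,0],"claw":0.3},{"dp":[6,-23.8,10],"rot":[0,0,0],"claw":0.3},{"dp":[6,-23.8,15],"rot":[0,0,0],"claw":0.3},{"dp":[6,-23.8,15],"rot":[0,0,0],"claw":0.3},{"dp":[6,-23.8,15],"rot":[0,0,0],"claw":0.3},{"dp":[0,0,0],"rot":[0,0,0],"claw":0.3}])

```text
time: 16.67
ee_pos: [0.4288, 0.1283, 0.1389]
eef_rot: [0.002, 0.985, 0.17, -0.005]
wrist_force: [-1.7, 0.2, -0.7]
width: 0.651
grasp_force: 0.0
```

Run:
```python
from st import *
w=manip.get_image('wrist'); c=cv2.cvtColor(w['color'],cv2.COLOR_RGB2HSV)
m=((c[...,0]>5)&(c[...,0]<20)&(c[...,1]>110)&(c[...,2]>70)).astype(np.uint8); m[330:]=0
n,l,st_,ce=cv2.connectedComponentsWithStats(m); i=1+st_[1:,4].argmax(); print(st_[i],ce[i])
q=cv2.boxPoints(cv2.minAreaRect(np.argwhere(l==i)[:,::-1].astype(np.float32)))
for p in q: print(p,ray(w,p,.02)[:2])
ct=ray(w,ce[i],.019)[:2]; print('cent',ct,'tool',np.round(R.T@(np.r_[ct,0]-p_)*1e3 if False else R.T@(np.r_[ct,0]-np.array(s['ee_pos']))*1e3,1))
print(s['joint_positions']); to(.430,.1244,.002)
```

```text
16.67 [0.4288 0.1283 0.1389] xang 19.58 z [-0.01  -0.005] F [-1.7  0.2 -0.7]
[  250    34    55   206 10453] [275.73959629 134.54596766]
[249.16116 238.59409] [0.391247   0.13437521]
[251.0596    33.565365] [0.52619092 0.17785224]
[304.10135   34.056488] [0.53723703 0.14592541]
[302.2029 239.0852] [0.40429897 0.09639893]
cent [0.47133224 0.14158849] tool [ 46.    1.5 138.4]
[-1.44947353  0.13371027  1.18223046  1.98859189 -0.13537016  1.11651059
 -1.43847914]
tool delta mm [  1.3   3.9 136.9]
```

>>> arm_command(series=[{"dp":[0,1.5,18],"rot":[0,0,0],"claw":0.3},{"dp":[0,0,20],"rot":[0,0,0],"claw":0.3},{"dp":[0,0,20],"rot":[0,0,0],"claw":0.3},{"dp":[0,0,20],"rot":[0,0,0],"claw":0.3},{"dp":[0,0,20],"rot":[0,0,0],"claw":0.3},{"dp":[0,0,18],"rot":[0,0,0],"claw":0.3},{"dp":[0,0,13],"rot":[0,0,0],"claw":0.3},{"dp":[0,0,5],"rot":[0,0,0],"claw":0.3},{"dp":[0,0,0],"rot":[0,0,0],"claw":0.3},{"dp":[0,0,0],"rot":[0,0,0],"claw":0.3}])

```text
time: 17.55
ee_pos: [0.4322, 0.1221, 0.0094]
eef_rot: [-0.001, 0.986, 0.166, -0.002]
wrist_force: [0.7, 0.3, -0.3]
width: 0.647
grasp_force: 0.0
```

>>> arm_command(series=[{"dp":[0,0,0],"rot":[0,0,0],"claw":-1},{"dp":[0,0,0],"rot":[0,0,0],"claw":-1},{"dp":[0,0,0],"rot":[0,0,0],"claw":-1},{"dp":[0,0,0],"rot":[0,0,0],"claw":-1}], grip_force=50)

```text
time: 17.88
ee_pos: [0.4329, 0.1235, 0.0106]
eef_rot: [-0.002, 0.986, 0.167, -0.001]
wrist_force: [-1.3, -1.2, 4.2]
width: 0.406
grasp_force: 49.6
```

Run:
```python
from st import *
print(s['width']*85,s['grasp_force'],s['joint_positions'])
```

```text
17.88 [0.4329 0.1235 0.0106] xang 19.2 z [-0.002  0.003] F [-1.3 -1.2  4.2]
34.49355134283777 49.61925208568573 [-1.1844518   0.40989507  0.98653216  2.11005539 -0.46204537  0.85313158
 -1.15695348]
```

>>> arm_command(series=[{"dp":[0,0,-8],"rot":[0,0,0],"claw":-1},{"dp":[0,0,-20],"rot":[0,0,0],"claw":-1},{"dp":[0,0,-24],"rot":[0,0,0],"claw":-1},{"dp":[0,0,-24],"rot":[0,0,0],"claw":-1},{"dp":[0,0,-24],"rot":[0,0,0],"claw":-1},{"dp":[0,0,-24],"rot":[0,0,0],"claw":-1},{"dp":[0,0,-24],"rot":[0,0,0],"claw":-1},{"dp":[0,0,-12],"rot":[0,0,-4],"claw":-1},{"dp":[0,0,0],"rot":[0,0,-6],"claw":-1},{"dp":[0,0,0],"rot":[0,0,-6],"claw":-1}])

```text
time: 18.72
ee_pos: [0.4333, 0.1233, 0.171]
eef_rot: [-0.003, 0.952, 0.305, -0.0]
wrist_force: [0.3, 0.7, -1.3]
width: 0.411
grasp_force: 49.7
```

>>> arm_command(series=[{"dp":[0,0,0],"rot":[0,0,-6.5],"claw":-1},{"dp":[0,0,0],"rot":[0,0,-6.5],"claw":-1},{"dp":[0,0,0],"rot":[0,0,-6.5],"claw":-1},{"dp":[0,0,0],"rot":[0,0,-6.5],"claw":-1},{"dp":[0,0,0],"rot":[0,0,-6.5],"claw":-1},{"dp":[0,0,0],"rot":[0,0,-6.5],"claw":-1},{"dp":[0,0,0],"rot":[0,0,-6.5],"claw":-1},{"dp":[0,0,0],"rot":[0,0,-6.5],"claw":-1},{"dp":[0,0,0],"rot":[0,0,-5],"claw":-1},{"dp":[0,0,0],"rot":[0,0,0],"claw":-1}])

```text
time: 19.55
ee_pos: [0.4328, 0.1226, 0.17]
eef_rot: [-0.002, 0.692, 0.722, -0.0]
wrist_force: [0.3, -0.5, -0.3]
width: 0.407
grasp_force: 49.7
```

Run:
```python
from st import *
print(s['width']*85,s['grasp_force'],s['joint_positions']); to(.4627,-.2042,.16)
```

```text
19.55 [0.4328 0.1226 0.17  ] xang 92.4 z [-0.004  0.003] F [ 0.3 -0.5 -0.3]
34.55800636546981 49.677860140800476 [-1.42554503  0.04639066  1.13096143  1.94783731 -0.049531    1.17718685
 -0.23404603]
tool delta mm [-327.8   16.3    9. ]
```

>>> arm_command(series=[{"dp":[-32.8,1.6,0],"rot":[0,0,0],"claw":-1},{"dp":[-32.8,1.6,0],"rot":[0,0,0],"claw":-1},{"dp":[-32.8,1.6,0],"rot":[0,0,0],"claw":-1},{"dp":[-32.8,1.6,0],"rot":[0,0,0],"claw":-1},{"dp":[-32.8,1.6,0],"rot":[0,0,0],"claw":-1},{"dp":[-32.8,1.6,0],"rot":[0,0,0],"claw":-1}])

```text
time: 20.05
ee_pos: [0.4498, -0.0748, 0.1697]
eef_rot: [-0.002, 0.695, 0.719, 0.001]
wrist_force: [0.8, 1.0, -1.9]
width: 0.405
grasp_force: 49.8
```

Run:
```python
from st import *
print(s['joint_positions']); to(.4627,-.2042,.16)
```

```text
20.05 [ 0.4498 -0.0748  0.1697] xang 92.01 z [-0.002  0.004] F [ 0.8  1.  -1.9]
[-1.12016103  0.12250098  1.32173408  1.93615157 -0.13234932  1.18149491
  0.28572012]
tool delta mm [-129.9    8.4    9.1]
```

>>> arm_command(series=[{"dp":[-32.5,2.1,0],"rot":[0,0,0],"claw":-1},{"dp":[-32.5,2.1,0],"rot":[0,0,0],"claw":-1},{"dp":[-32.5,2.1,0],"rot":[0,0,0],"claw":-1},{"dp":[-32.5,2.1,0],"rot":[0,0,0],"claw":-1},{"dp":[0,0,20],"rot":[0,0,0],"claw":-1},{"dp":[0,0,25],"rot":[0,0,0],"claw":-1},{"dp":[0,0,25],"rot":[0,0,0],"claw":-1},{"dp":[0,0,20],"rot":[0,0,0],"claw":-1},{"dp":[0,0,0],"rot":[0,0,0],"claw":-1}])

```text
time: 20.8
ee_pos: [0.4607, -0.2017, 0.076]
eef_rot: [-0.004, 0.695, 0.719, -0.002]
wrist_force: [-2.2, 0.8, -0.8]
width: 0.411
grasp_force: 49.8
```

Run:
```python
from st import *
d={n:manip.get_image(n) for n in('wrist','side')}; pickle.dump((d,s),open('wd.pkl','wb'))
b=d['side']['color'][170:310,230:400,::-1]
cv2.imwrite('pics/wd.png',np.hstack([cv2.resize(d['wrist']['color'][:,:,::-1],(440,330)),cv2.resize(b,(360,330),interpolation=cv2.INTER_CUBIC)]))
print(s['joint_positions']); to(.4627,-.2042,.0106)
```

```text
20.8 [ 0.4607 -0.2017  0.076 ] xang 92.01 z [-0.009  0.003] F [-2.2  0.8 -0.8]
[-0.5238811   0.45435502  1.086934    1.9223226  -0.46113901  1.05464894
  0.79715051]
tool delta mm [-2.8  2.5 65.3]
```

View pics/wd.png

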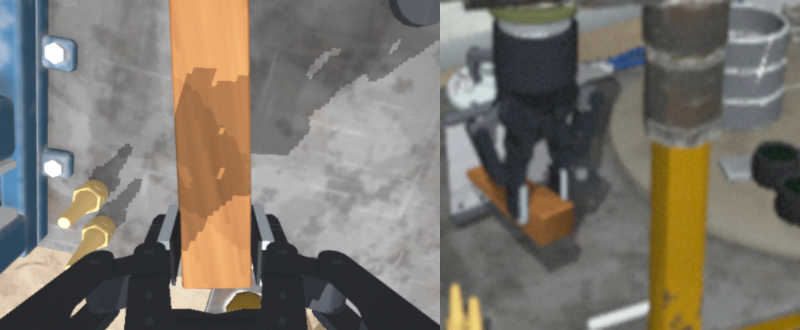

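The wedge is held straight, thin end toward the shield, with its butt edge at (185..252, 285). I'll lower it and start it under the shield.

>>> arm_command(series=[{"dp":[-2.5,2,12],"rot":[0,0,0],"claw":-1},{"dp":[0,0,15],"rot":[0,0,0],"claw":-1},{"dp":[0,0,15],"rot":[0,0,0],"claw":-1},{"dp":[0,0,12],"rot":[0,0,0],"claw":-1},{"dp":[0,0,6],"rot":[0,0,0],"claw":-1},{"dp":[0,0,3],"rot":[0,0,0],"claw":-1},{"dp":[0,0,0],"rot":[0,0,0],"claw":-1},{"dp":[0,0,0],"rot":[0,0,0],"claw":-1}])

```text
time: 21.57
ee_pos: [0.4652, -0.2054, 0.0165]
eef_rot: [-0.002, 0.694, 0.72, -0.0]
wrist_force: [-1.1, 0.1, -1.8]
width: 0.412
grasp_force: 49.8
```

Run:
```python
from st import *
print(s['width']*85,s['wrist_torque'],s['joint_positions'][2]); to(.461,-.155,.0106)
```

```text
21.57 [ 0.4652 -0.2054  0.0165] xang 92.18 z [-0.003  0.002] F [-1.1  0.1 -1.8]
35.003914917038124 [-0.02599873 -0.01146261  0.01189794] 0.9895375752838272
tool delta mm [50.5 -2.3  6. ]
```

>>> arm_command(series=[{"dp":[0,0,2.5],"rot":[0,0,0],"claw":-1},{"dp":[0,0,2],"rot":[0,0,0],"claw":-1},{"dp":[4,0,0],"rot":[0,0,0],"claw":-1},{"dp":[8,0,0],"rot":[0,0,0],"claw":-1},{"dp":[8,0,0],"rot":[0,0,0],"claw":-1},{"dp":[8,0,0],"rot":[0,0,0],"claw":-1},{"dp":[5,0,0],"rot":[0,0,0],"claw":-1},{"dp":[3,0,0],"rot":[0,0,0],"claw":-1},{"dp":[0,0,0],"rot":[0,0,0],"claw":-1}])

```text
time: 22.32
ee_pos: [0.4635, -0.1679, 0.0113]
eef_rot: [-0.002, 0.693, 0.721, -0.0]
wrist_force: [0.0, -0.1, -1.2]
width: 0.406
grasp_force: 49.8
```

Run:
```python
from st import *
print(s['width']*85,s['wrist_torque'],s['joint_positions'][2])
```

```text
22.32 [ 0.4635 -0.1679  0.0113] xang 92.29 z [-0.004  0.002] F [ 0.  -0.1 -1.2]
34.53848352854397 [-0.0042406  -0.05825045 -0.02487955] 0.9983855211968882
```

>>> arm_command(series=[{"dp":[0,0,0],"rot":[0,0,0],"claw":0.2},{"dp":[0,0,0],"rot":[0,0,0],"claw":0.2},{"dp":[0,0,0],"rot":[0,0,0],"claw":0.2},{"dp":[0,0,-15],"rot":[0,0,0],"claw":0.2},{"dp":[0,0,-20],"rot":[0,0,0],"claw":0.2},{"dp":[0,0,-15],"rot":[0,0,0],"claw":0.2},{"dp":[-20,0,0],"rot":[0,0,0],"claw":0.2},{"dp":[-22,0,0],"rot":[0,0,0],"claw":-1},{"dp":[-20,0,0],"rot":[0,0,0],"claw":-1},{"dp":[0,0,0],"rot":[0,0,0],"claw":-1}])

```text
time: 23.15
ee_pos: [0.4653, -0.2359, 0.062]
eef_rot: [-0.001, 0.695, 0.719, -0.001]
wrist_force: [-0.6, -0.7, 0.9]
width: 0.179
grasp_force: 0.0
```

>>> arm_command(series=[{"dp":[0,0,0],"rot":[0,0,0],"claw":-1},{"dp":[0,0,12],"rot":[0,0,0],"claw":-1},{"dp":[0,0,15],"rot":[0,0,0],"claw":-1},{"dp":[0,0,15],"rot":[0,0,0],"claw":-1},{"dp":[0,0,7],"rot":[0,0,0],"claw":-1},{"dp":[0,0,0],"rot":[0,0,0],"claw":-1},{"dp":[0,0,0],"rot":[0,0,0],"claw":-1}])

```text
time: 23.73
ee_pos: [0.4655, -0.2305, 0.0118]
eef_rot: [-0.003, 0.693, 0.721, -0.001]
wrist_force: [0.1, -0.7, 0.6]
width: -0.003
grasp_force: 0.0
```

Run:
```python
from st import *
print(s['width'])
d={n:manip.get_image(n) for n in('wrist',)}
cv2.imwrite('pics/wd2.png',d['wrist']['color'][:,:,::-1])
```

```text
23.73 [ 0.4655 -0.2305  0.0118] xang 92.22 z [-0.005  0.002] F [ 0.1 -0.7  0.6]
-0.002799680661069036
```

View pics/wd2.png

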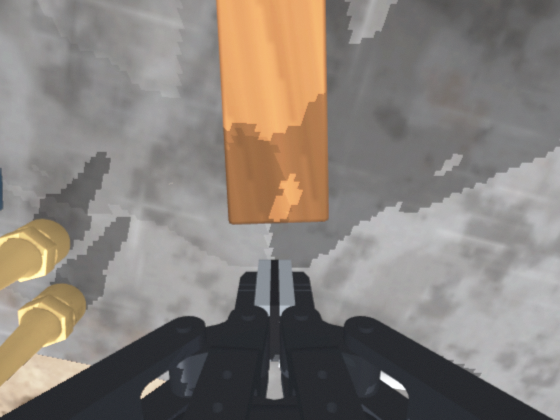

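The wedge stands straight ahead of the shut fingers, with its butt edge at (230..328, 222), centred on them at x≈275. That was my eleventh picture, one over the limit of ten, so from here I'll work from numbers only. Now I'll push on the butt.

>>> arm_command(series=[{"dp":[8,0,0],"rot":[0,0,0],"claw":-1},{"dp":[8,0,0],"rot":[0,0,0],"claw":-1},{"dp":[6,0,0],"rot":[0,0,0],"claw":-1},{"dp":[5,0,0],"rot":[0,0,0],"claw":-1},{"dp":[5,0,0],"rot":[0,0,0],"claw":-1},{"dp":[4,0,0],"rot":[0,0,0],"claw":-1},{"dp":[0,0,0],"rot":[0,0,0],"claw":-1}])

```text
time: 24.37
ee_pos: [0.4646, -0.1939, 0.0123]
eef_rot: [-0.002, 0.693, 0.721, -0.0]
wrist_force: [-0.4, -0.7, -0.3]
width: 0.004
grasp_force: 0.0
```

>>> arm_command(series=[{"dp":[3,0,0],"rot":[0,0,0],"claw":-1},{"dp":[3,0,0],"rot":[0,0,0],"claw":-1},{"dp":[2,0,0],"rot":[0,0,0],"claw":-1},{"dp":[2,0,0],"rot":[0,0,0],"claw":-1},{"dp":[0,0,0],"rot":[0,0,0],"claw":-1}])

```text
time: 24.78
ee_pos: [0.464, -0.1915, 0.0134]
eef_rot: [0.002, 0.695, 0.719, -0.003]
wrist_force: [0.5, -18.8, -4.0]
width: 0.001
grasp_force: 9.7
```

>>> arm_command(series=[{"dp":[3,0,0],"rot":[0,0,0],"claw":-1},{"dp":[3,0,0],"rot":[0,0,0],"claw":-1},{"dp":[0,0,0],"rot":[0,0,0],"claw":-1},{"dp":[0,0,0],"rot":[0,0,0],"claw":-1}])

```text
time: 25.12
ee_pos: [0.464, -0.1912, 0.0144]
eef_rot: [0.006, 0.697, 0.717, -0.005]
wrist_force: [2.4, -36.1, -7.0]
width: 0.004
grasp_force: 17.9
```

>>> arm_command(series=[{"dp":[-6,0,0],"rot":[0,0,0],"claw":-1},{"dp":[-8,0,0],"rot":[0,0,0],"claw":-1},{"dp":[-10,0,0],"rot":[0,0,0],"claw":-1},{"dp":[-10,0,0],"rot":[0,0,0],"claw":-1},{"dp":[-6,0,-5],"rot":[0,0,0],"claw":-1},{"dp":[0,0,-20],"rot":[0,0,0],"claw":-1},{"dp":[0,0,-30],"rot":[0,0,0],"claw":-1},{"dp":[0,0,-30],"rot":[0,0,0],"claw":-1},{"dp":[0,0,0],"rot":[0,0,0],"claw":-1},{"dp":[0,0,0],"rot":[0,0,0],"claw":-1}])

```text
time: 25.95
ee_pos: [0.4667, -0.2193, 0.0988]
eef_rot: [-0.001, 0.693, 0.721, 0.001]
wrist_force: [-0.3, -0.3, -0.9]
width: 0.004
grasp_force: 0.0
```

Run:
```python
from st import *
def butt():
    w=manip.get_image('wrist'); c=cv2.cvtColor(w['color'],cv2.COLOR_RGB2HSV)
    m=((c[...,0]>5)&(c[...,0]<20)&(c[...,1]>110)&(c[...,2]>60)).astype(np.uint8); m[:,:180]=0; m[:,400:]=0
    n,l,st_,ce=cv2.connectedComponentsWithStats(m); i=1+st_[1:,4].argmax(); x,y,W,H,A=st_[i]
    rows=[(r,np.where(l[r]==i)[0]) for r in (y+4,y+H-6)]
    for r,q in rows: print(r,q.min(),q.max(),ray(w,((q.min()+q.max())/2,r),.03 if r>y+5 else .015)[:2])
    print('butt edge',ray(w,(x+W/2,y+H),.03)[:2], st_[i])
butt()
```

```text
25.95 [ 0.4667 -0.2193  0.0988] xang 92.21 z [-0.001  0.002] F [-0.3 -0.3 -0.9]
4 238 302 [ 0.45931024 -0.09920523]
154 242 303 [ 0.4636881  -0.17829604]
butt edge [ 0.46324469 -0.18175939] [  238     0    67   160 10151]
```

```bash
python3 -c "
from bench import manip
print(manip.job_done())"
```

```text
the job is handed in; nothing more can be done
None
```

The job is handed in, but no verdict came back: the plate is locked flush on the flange, the shield is against its stop, and the wedge is jammed about 34 mm past the leaf (pushed in at 36 N; the force left after release wasn't measured), and I viewed 11 pictures, one over the limit of 10.

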